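# Hold the sprung presser on a freshly glued card

### The arm

A 6-joint arm with a two-finger parallel gripper is mounted at the origin on the work surface. World frame = base frame: x ahead of the robot, y to its left, z up, the work surface at z = 0. Lengths are in m, angles in rad, forces in N, time in s.
With the tool pointing down it reaches from about 0.275 to 0.825 m from the base axis. Payload 4.9 kg.
Tool frame: the origin (TCP) lies at the centre of the arm's flange, where the gripper is bolted on; the fingertips stand 173 mm ahead of it and the grasp point (between the pads) lies 155 mm ahead of it; z points along the fingers, y is the line along which they close (so a half turn about z gives the same grasp; the last joint's range is limited). The gripper opens to 85 mm and grips with 20 to 120 N. Pads are 22 mm wide; open, the fingers measure 114 mm over their backs; the gripper's body (76 mm by 85 mm) begins 54 mm behind the grasp point. The pads swing forward as they close: fully open they stand 13 mm farther back than shut.
Start: joints at [-1.312, 0.326, -0.193, 1.052, 0, 1.437], TCP at [0.211, -0.508, 0.405] pointing down, gripper open.
Joint ranges: [-2.65, 2.65], [-0.97, 1.79], [-1.3, 1.35], [-1.93, 2.1], [-1.47, 1.37], [-3.14, 3.14]. Speed limits (rad/s): [2.57, 2.57, 3.14, 3.14, 3.14, 3.14].

### API

Orientations are given as a unit quaternion [x, y, z, w].
In Python, from rig import monitor, read_camera, get_calibration, job_done, regions_of, spot_point gives the robot as it stands. The module is installed in compiled form; this text tells all that it offers.
- The arm moves only by the tool move_arm, never from a script. Its argument "increments" is a list of rows, each an object of numbers: "tx", "ty", "tz": the shift along the world's x, y, z each as a share of 0.12 m, from -1 to 1; "ax", "ay", "az": the turn, a rotation vector about the world's x, y, z each as a share of 360 degrees, from -1 to 1. In form: [{"tx": .., "ty": .., "tz": .., "ax": .., "ay": .., "az": ..}, ...]. A call has 1 to 10 rows; each row shifts and turns the commanded pose from where the row before left it; what a row does not reach is not made up. A row lasts 1/12 s, in which the tool goes at most 41.7 mm and 7.16 degrees, less where a joint would pass 70% of its speed; a pose out of reach is approached as far as the arm can. A call with a number of a shift or a turn outside -1 to 1 is refused whole. A call with a gripper value outside its range is refused whole. "grip" is the closure, from 0 (fully open) to 1 (shut), set as the call begins (left out, the last holds). The fingers move at their own pace and stop on an object; the grip force is fixed at half the most. Time passes only in rows, so rows that do not move let the fingers close. It gives the time, the measured TCP pose, the force, the opening and the grip force at its end, in the units of the state.
- monitor.get_state(): the state, without advancing time (a new reading comes with each control period).
- read_camera(name): name is "scene" or "top"; returns the picture (400x640x3 uint8, red, green, blue); there is no depth.
- get_calibration(name): a dict with "fx", "fy", "cx", "cy" (pixels), "camera_from_world" (4x4, takes a point from world to camera coordinates). Camera axes: x right, y down, z forward; pixel columns grow to the right and rows downward; lengths in m; the calibration is good to about 2 mm. A picture is of the moment at which its call begins. get_calibration takes no time and is no camera call.
- job_done(): hands the job in; it is judged then, once.
Trained networks look in the newest picture that a camera, given by its name, has taken for a name from the list of things; names that differ only in an ending like _2 or _b are one class to them, and where a whole thing is asked for, a point or a joint stands for the part that bears it (a point fixed in the world has none). Each returns a list of dicts, best first, with "score" (0 to 1); they miss things now and then, are a little off and sometimes report something else, mostly with a low value. They report only what shows in the picture. A call takes as long as a camera call.
- regions_of(thing, camera): "region" (400x640 bool, what is visible of it).
- spot_point(thing, camera): "xyz" ([x, y, z] in m, in world coordinates, good to about 4 mm: a listed point, or the origin of a listed thing).
The state is a dict: "t": time; "joint_positions": joint angles; "qd": joint speeds; "tau": joint torques, N m; "eef_pos": TCP position; "tool_rot": TCP orientation; "force": force on the tool from outside, world axes, zero at the start; "moment": the same for the moment, N m; "opening": finger opening in m; "finger_force": force on a finger pad.
Only numpy, scipy, OpenCV 4.12 (cv2) and the standard library are available. Lean on these libraries where they do the work, as an engineer would, in place of code of your own. Each camera call takes 0.05 s, during which the arm holds its last target. There are 200 camera calls.

### The job

The blue-edged card on the sloping board has just been glued. Pick up the wooden-handled presser, and with it press gently on the card: its orange foot flat on the slope and wholly inside the red ring, the handle square to the sloping board (not plumb), pushed in until the sprung foot is about half-way up its travel. Finish while still gripping the presser and holding it pressed there, never shoving hard on the card and leaving the other things on the table where they are.

Things in the scene. Friction and masses are not known exactly. Their poses are not given: they have to be found in the camera images.
- presser: Sprung hand presser, standing upright on its round orange foot on the table; loose, 70 to 140 g plus foot 30 g. Origin at the centre of the underside of the foot (spring relaxed), z axis up along the handle. Handle: pale wood, square 28 x 28 mm (flats face the x and y axes; edges rounded 4 mm), from 33 to 115 mm above the origin (its top end); below it a black collar 42 mm in diameter from 24 to 33 mm. The foot slides into the collar against a spring.
- presser_grip (a point): Point to grip, on the axis of the handle, 80 mm above the presser's underside; axes as those of the presser.
- foot (a joint): How far the sprung foot is pushed in, m: 0 relaxed, 0.012 fully in (stop). Spring force about 1.8 N + 600 N/m x value (5.4 N at 0.006). Still readable while the presser is held.
- foot_face (a point): Centre of the flat underside of the orange foot (disc 40 mm in diameter, 10 mm thick); z along the handle, upward.
- mark (a point): Centre of the red ring printed on the card's top face (small red dot there; ring 60 mm inner and 70 mm outer diameter). z axis points out of the card, square to the sloping face; x axis points up the slope. The slope is between 11 and 24 degrees from level, rising away from the robot, held fast: it does not give when pressed.
- card: The glued card, 110 (up the slope) x 120 x 5 mm, blue edge and white face, small coloured patches at its corners; rigid and fast on a white-faced board 270 x 360 mm whose lower edge is nearest the robot. Origin at the centre of its underside, axes as those of the mark. The whole board stands within 0.16 m of the table.
- glue_jar_mid (a point): Glue jar with yellow cap and green label, 48 mm in diameter, 75 mm high, loose; point at its centre. Bystander.
- marker_pot_mid (a point): Blue pot with four upright markers, 68 mm in diameter, 131 mm high in all, loose; point 60 mm above its underside. Bystander.
- tape_roll: Yellow roll of tape lying flat, 76 mm in diameter, 22 mm high, loose; origin at the centre of its underside. Bystander.
- glue_stick: Green glue stick with yellow cap standing upright, 28 mm in diameter, 96 mm high, loose; origin at the centre of its underside. Bystander.
- eraser: White eraser, 45 x 20 x 13 mm, loose; origin at the centre of its underside. Bystander.

How it is judged:
On the way, in this order (a step that is already met when the one before it is completed fails the run):
1. the presser is gripped and lifted clear of the table (contact force between presser and the fingers above 2 N and height (world z) of presser above 0.03 m and contact force between presser and card below 0.1 N), for 0.2 s.
2. the presser's foot is pressed on the card inside the red ring, square to it, foot about half-way in (distance between foot_face and mark below 0.01 m and angle between the z axis of presser and the z axis of mark, either way round below 0.12 rad and contact force between presser and card between 2.2 and 9 N and value of joint foot between 0.0025 and 0.0095 m and contact force between presser and the fingers above 2 N), for 0.5 s.
At the end, for the whole second after the job is handed in: The gripped presser stays still (under 20 mm/s), its foot within 10 mm of the ring's centre, its handle within 0.12 rad of square to the card, the foot pushed in 2.5 to 9.5 mm and bearing on the card with 2.2 to 9 N; the fingers grip it (over 2 N); bystanders within 30 mm of their starts (all of step 2 and linear speed of presser below 0.02 m/s and distance of each of glue_jar_mid, marker_pot_mid, tape_roll, glue_stick, eraser from where it was at the start of the episode below 0.03 m); the arm keeps its last pose, push and grip.
It fails at once if the card is shoved with more than 20 N by the presser (contact force between presser and card above 20 N).
It fails at once if the fingers press on the card with more than 5 N (contact force between the fingers and card above 5 N).
It fails at once if a bystander is moved more than 30 mm (distance of any of glue_jar_mid, marker_pot_mid, tape_roll, glue_stick, eraser from where it was at the start of the episode above 0.03 m).
It also fails if it takes over 35 s, if anything falls off the work surface, if the arm or the gripper's body presses on something with over 40 N, if the wrist force passes 120 N, or if a joint passes its speed limit or range.

## Working session

There is one attempt and no reset: what is moved stays moved. The work goes in short steps, Python scripts to look and compute and a tool call to move; the robot and the scene stay as the last step left them, time stands still between calls to the robot, and variables do not carry over. Pictures are saved under pics/ and viewed, at most 10 in all, crops included, and the job is handed in when it is done.

Besides the shell and the picture viewer there is one more tool, called after "Request:" by a JSON object that holds its "method" and its "body", one argument or row to a line. move_arm: Moves the arm, as the interface text tells. Shift numbers are shares of 0.12 m and turn numbers shares of 360 degrees, none past 1 either way. Its arguments: {"type":"object","properties":{"increments":{"type":"array"},"grip":{"type":"number"}},"required":["increments"]}

```bash
mkdir -p pics; python3 - <<'E'
from rig import *
import cv2,numpy as np
s=monitor.get_state();print(s)
ims=[]
for c in("scene","top"):
    im=read_camera(c);cv2.imwrite(f"pics/{c}0.png",im[:,:,::-1])
    k=get_calibration(c);print(c,k["fx"],k["fy"],k["cx"],k["cy"],np.round(k["camera_from_world"],4).tolist())
    for t in("presser","presser_grip","mark","card","glue_jar_mid","marker_pot_mid","tape_roll","glue_stick","eraser"):
        print(t,[(np.round(d["xyz"],4).tolist(),round(d["score"],2)) for d in spot_point(t,c)[:2]])
print(monitor.get_state()["t"])
E
```

```text
{'t': 0.0, 'joint_positions': array([-1.31219574e+00,  3.26942568e-01, -1.93623584e-01,  1.05203056e+00,
       -2.35741553e-05,  1.43662219e+00]), 'qd': array([ 0.00129212, -0.00143248,  0.00061825, -0.00032969, -0.00019431,
       -0.00049507]), 'tau': array([ 5.32256799e-04, -4.43396401e+01,  2.62441206e+01,  1.56744069e-02,
       -1.94486811e-04, -7.44041927e-06]), 'eef_pos': array([ 0.21045588, -0.50780936,  0.40388723]), 'tool_rot': array([ 9.80777501e-01,  1.95127349e-01, -6.77319711e-05, -8.97717230e-04]), 'force': array([ 0.16761032, -0.6634428 , -0.77569734]), 'moment': array([-0.00941378,  0.06419335,  0.0583069 ]), 'finger_force': 0.0, 'opening': 0.08516656592829965}
scene 501.9392634744187 501.9392634744187 321.0457098258482 187.39403182584448 [[0.8663, 0.4994, -0.0118, -0.4556], [0.283, -0.5101, -0.8122, -0.0821], [-0.4116, 0.7003, -0.5832, 1.6583], [0.0, 0.0, 0.0, 1.0]]
presser [([0.4926, -0.4204, 0.0003], 0.89)]
presser_grip [([0.4869, -0.4163, 0.0824], 0.71)]
mark [([0.5762, 0.0419, 0.0664], 0.95)]
card [([0.5756, 0.0444, 0.0653], 0.78)]
glue_jar_mid [([0.4488, -0.2
[... 227 characters left out ...]
.0027], 0.71)]
top 519.1638025092865 519.1638025092865 318.8750523939683 202.29776854800662 [[-0.017, -0.9998, -0.0056, 0.0066], [-0.9929, 0.0175, -0.1176, 0.5231], [0.1177, 0.0036, -0.993, 1.7696], [0.0, 0.0, 0.0, 1.0]]
presser [([0.5731, 0.0442, 0.0647], 0.59), ([0.4833, -0.4155, 0.0018], 0.47)]
presser_grip [([0.4873, -0.4179, 0.0777], 0.76)]
mark [([0.5779, 0.0434, 0.0666], 0.83)]
card [([0.5787, 0.0421, 0.064], 0.81)]
glue_jar_mid [([0.4504, -0.2604, 0.0369], 0.61)]
marker_pot_mid [([0.5812, -0.255, 0.0583], 0.95)]
tape_roll [([0.3306, 0.4181, 0.0032], 0.77)]
glue_stick [([0.7681, -0.2154, 0.0019], 0.51)]
eraser [([0.6593, -0.3788, -0.0009], 0.6), ([0.7682, -0.2154, -0.0009], 0.35)]
1.0
```

```bash
python3 - <<'E'
import cv2
a=cv2.imread("pics/scene0.png");b=cv2.imread("pics/top0.png")
cv2.imwrite("pics/top1.png",cv2.resize(b[110:360,180:500],None,fx=2.5,fy=2.4,interpolation=cv2.INTER_CUBIC)) 
E
```

```text
(no output)
```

View pics/scene0.png

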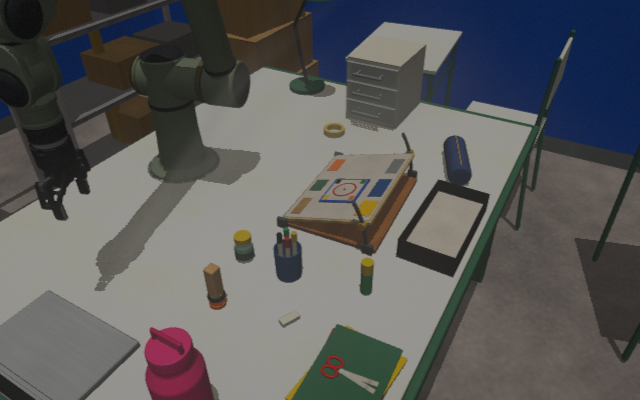

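View pics/top0.png

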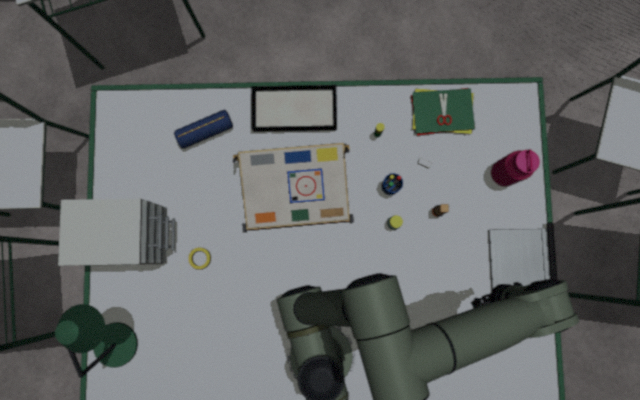

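The scene view shows the presser at about (215,285) px and the ring at (345,190). The top view shows them at (440,210) and (305,185). Next I need the slope's plane and the presser's yaw.

```bash
python3 - <<'E'
import cv2,numpy as np
a=cv2.imread("pics/scene0.png");b=cv2.imread("pics/top0.png")
f=lambda i,x,y,w,h:cv2.resize(i[y:y+h,x:x+w],(400,300),interpolation=cv2.INTER_CUBIC)
g=lambda s:cv2.convertScaleAbs(s,alpha=1.3)
cv2.imwrite("pics/comp.png",g(np.vstack([np.hstack([f(a,275,140,148,111),f(b,230,135,132,99)]),np.hstack([f(a,185,255,64,48+8),f(b,420,190,40,30)])])))
E
```

```text
(no output)
```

View pics/comp.png

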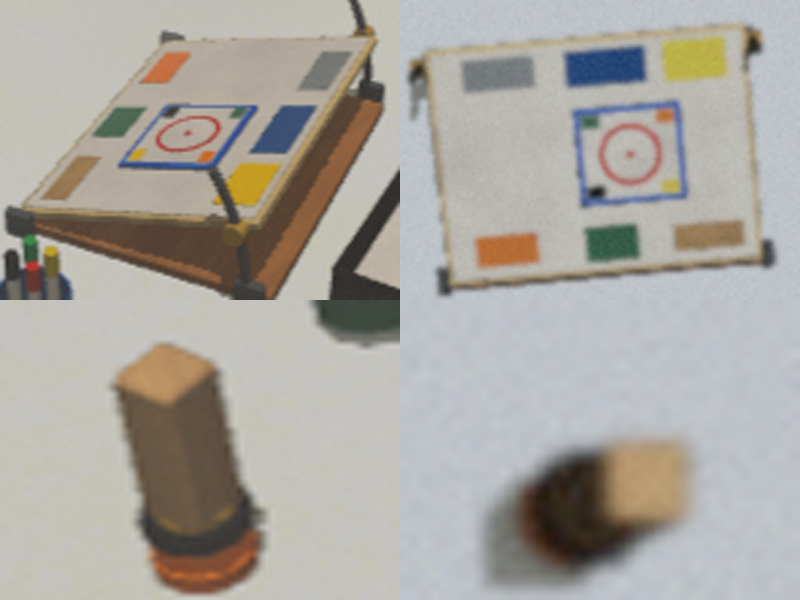

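```bash
cat > fit.py <<'E'
import numpy as np
from rig import get_calibration
from scipy.optimize import least_squares
from scipy.spatial.transform import Rotation as R
K={c:get_calibration(c) for c in("scene","top")}
def proj(c,P):
    k=K[c];T=np.array(k["camera_from_world"]);q=np.atleast_2d(P)@T[:3,:3].T+T[:3,3]
    return np.c_[k["fx"]*q[:,0]/q[:,2]+k["cx"],k["fy"]*q[:,1]/q[:,2]+k["cy"]]
E
python3 - <<'E'
from fit import *
S=np.array([(187,133),(160,104),(256,106),(121,164),(213,167),(165,38),(22,211),(257,226),(373,40),(165,67),(119,122),(73,177),(325,70),(281,129),(247,185)])*.37+[275,140]
T=(np.array([(630,155),(583,206),(574,110),(686,197),(681,102),(449,287),(763,262),(743,27),(425,55),(507,250),(612,243),(709,235),(498,74),(605,67),(695,59)])-[400,0])*.33+[230,135]
def pts(v):
    card=np.array([(0,0),(-.055,.06),(.055,.06),(-.055,-.06),(.055,-.06)])
    bd=np.array([(-.135,.18),(-.135,-.18),(.135,-.18),(.135,.18)])+v[5:7]
    L=np.vstack([np.c_[card,np.zeros(5)],np.c_[np.vstack([bd,v[7:].reshape(-1,2)]),np.full(10,-.005)]])
    return R.from_euler("ZY",[v[3],-v[4]]).apply(L)+v[:3]
f=lambda v:np.r_[(proj("scene",pts(v))-S).ravel(),(proj("top",pts(v))-T).ravel()]
r=least_squares(f,np.r_[.577,.043,.066,0,.3,np.zeros(14)],loss="soft_l1")
v=r.x;print("mark",v[:3].round(4),"yaw,tilt deg",np.degrees(v[3:5]).round(2),"off",v[5:7].round(4));print(f(v).reshape(2,-1,2).round(1).tolist())
J=r.jac;print("sd/px",np.sqrt(np.diag(np.linalg.inv(J.T@J)))[:5])
print("n",R.from_euler("ZY",[v[3],-v[4]]).apply([0,0,1]))
# presser top
s=np.array([(165,43),(216,66),(170,104),(115,81)])*[.16,56/300]+[185,255]
t=np.array([(212,145),(285,137),(288,217),(208,225)])*.1+[420,190]
def pp(u): return R.from_euler("z",u[2]).apply(np.array([(-1,1,0),(-1,-1,0),(1,-1,0),(1,1,0)])*.013)+[u[0],u[1],.115]
best=lambda c,m,u0:least_squares(lambda u:(proj(c,pp(u))-m).ravel(),u0)
import itertools
for c,m in(("scene",s),("top",t)):
    o=min((best(c,np.roll(m if d>0 else m[::-1],k,0),[.487,-.418,0]) for k in range(4) for d in(1,-1)),key=lambda r:r.cost)
    print(c,o.x[:2],(np.degrees(o.x[2])+45)%90-45,o.cost)
E
```

```text
mark [0.5772 0.041  0.0658] yaw,tilt deg [ 4.09 15.46] off [-0.0008  0.0395]
[[[-0.3, 0.6], [1.3, 0.1], [-0.2, -0.2], [-2.2, 0.2], [-0.7, 0.5], [-1.6, 0.4], [-3.3, -0.6], [-0.6, -0.6], [0.4, -1.5], [-0.2, 0.2], [-0.5, -0.1], [-0.7, 0.2], [-0.3, 0.6], [0.1, 0.6], [-0.4, 0.4]], [[-0.1, -0.5], [-0.6, 0.0], [-0.7, -0.2], [0.3, -0.1], [-0.8, -0.6], [0.0, 0.2], [-0.0, -0.8], [0.4, -1.4], [-0.7, -1.3], [-0.2, -0.2], [-0.2, -0.5], [-0.6, -0.7], [-0.5, -0.3], [-0.3, 0.1], [-0.5, -0.4]]]
sd/px [0.00126191 0.0015181  0.00126399 0.00691576 0.01136054]
n [-0.26583507 -0.01900728  0.96383113]
scene [ 0.49307079 -0.41830478] -2.046744729886939 0.2757568822916691
top [ 0.48663908 -0.41755218] 0.9424351619982758 0.3871093247036081
```

Request:
{"method": "move_arm", "body": {
  "increments": [
    {"tx": 0.232,"ty": 0.075,"tz": -0.085,"az": 0.01875},
    {"tx": 0.232,"ty": 0.075,"tz": -0.085,"az": 0.01875},
    {"tx": 0.232,"ty": 0.075,"tz": -0.085,"az": 0.01875},
    {"tx": 0.232,"ty": 0.075,"tz": -0.085,"az": 0.01875},
    {"tx": 0.232,"ty": 0.075,"tz": -0.085,"az": 0.01875},
    {"tx": 0.232,"ty": 0.075,"tz": -0.085,"az": 0.01875},
    {"tx": 0.232,"ty": 0.075,"tz": -0.085,"az": 0.01875},
    {"tx": 0.232,"ty": 0.075,"tz": -0.085,"az": 0.01875},
    {"tx": 0.232,"ty": 0.075,"tz": -0.085,"az": 0.01875},
    {"tx": 0.232,"ty": 0.075,"tz": -0.085,"az": 0.01875}
  ],
  "grip": 0
}}

```text
validation failed for argument at $.in...
```

Request:
{"method": "move_arm", "body": {
  "increments": [
    {"tx": 0},
    {"tx": 0},
    {"tx": 0}
  ]
}}

```text
validation failed for argument at $.in...
```

Request:
{"method": "move_arm", "body": {
  "increments": [
    {"tx": 0.232,"ty": 0.075,"tz": -0.085,"ax": 0,"ay": 0,"az": 0.01875},
    {"tx": 0.232,"ty": 0.075,"tz": -0.085,"ax": 0,"ay": 0,"az": 0.01875},
    {"tx": 0.232,"ty": 0.075,"tz": -0.085,"ax": 0,"ay": 0,"az": 0.01875},
    {"tx": 0.232,"ty": 0.075,"tz": -0.085,"ax": 0,"ay": 0,"az": 0.01875},
    {"tx": 0.232,"ty": 0.075,"tz": -0.085,"ax": 0,"ay": 0,"az": 0.01875},
    {"tx": 0.232,"ty": 0.075,"tz": -0.085,"ax": 0,"ay": 0,"az": 0.01875},
    {"tx": 0.232,"ty": 0.075,"tz": -0.085,"ax": 0,"ay": 0,"az": 0.01875},
    {"tx": 0.232,"ty": 0.075,"tz": -0.085,"ax": 0,"ay": 0,"az": 0.01875},
    {"tx": 0.232,"ty": 0.075,"tz": -0.085,"ax": 0,"ay": 0,"az": 0.01875},
    {"tx": 0.232,"ty": 0.075,"tz": -0.085,"ax": 0,"ay": 0,"az": 0.01875}
  ],
  "grip": 0
}}

```text
t: 1.83
eef_pos: [0.4903, -0.4175, 0.3021]
tool_rot: [0.705, 0.709, -0.0, 0.0]
force: [-0.1, -1.1, 0.3]
opening: 0.0853
finger_force: 0.0
```

Request:
{"method": "move_arm", "body": {
  "increments": [
    {"tx": 0,"ty": 0,"tz": 0,"ax": 0,"ay": 0,"az": 0},
    {"tx": 0,"ty": 0,"tz": 0,"ax": 0,"ay": 0,"az": 0},
    {"tx": 0,"ty": 0,"tz": 0,"ax": 0,"ay": 0,"az": 0}
  ]
}}

```text
t: 2.08
eef_pos: [0.4887, -0.4181, 0.3026]
tool_rot: [0.707, 0.707, -0.0, -0.0]
force: [-0.7, 0.3, 0.5]
opening: 0.0853
finger_force: 0.0
```

Request:
{"method": "move_arm", "body": {
  "increments": [
    {"tx": 0,"ty": 0,"tz": -0.14,"ax": 0,"ay": 0,"az": 0},
    {"tx": 0,"ty": 0,"tz": -0.14,"ax": 0,"ay": 0,"az": 0},
    {"tx": 0,"ty": 0,"tz": -0.14,"ax": 0,"ay": 0,"az": 0},
    {"tx": 0,"ty": 0,"tz": -0.14,"ax": 0,"ay": 0,"az": 0},
    {"tx": 0,"ty": 0,"tz": 0,"ax": 0,"ay": 0,"az": 0},
    {"tx": 0,"ty": 0,"tz": 0,"ax": 0,"ay": 0,"az": 0}
  ]
}}

```text
t: 2.58
eef_pos: [0.4877, -0.4186, 0.2354]
tool_rot: [0.708, 0.706, -0.0, -0.001]
force: [1.1, -0.2, 0.6]
opening: 0.0856
finger_force: 0.0
```

Request:
{"method": "move_arm", "body": {
  "increments": [
    {"tx": 0,"ty": 0,"tz": 0,"ax": 0,"ay": 0,"az": 0},
    {"tx": 0,"ty": 0,"tz": 0,"ax": 0,"ay": 0,"az": 0},
    {"tx": 0,"ty": 0,"tz": 0,"ax": 0,"ay": 0,"az": 0},
    {"tx": 0,"ty": 0,"tz": 0,"ax": 0,"ay": 0,"az": 0},
    {"tx": 0,"ty": 0,"tz": 0,"ax": 0,"ay": 0,"az": 0},
    {"tx": 0,"ty": 0,"tz": 0,"ax": 0,"ay": 0,"az": 0},
    {"tx": 0,"ty": 0,"tz": 0,"ax": 0,"ay": 0,"az": 0},
    {"tx": 0,"ty": 0,"tz": 0,"ax": 0,"ay": 0,"az": 0}
  ],
  "grip": 1
}}

```text
t: 3.25
eef_pos: [0.4891, -0.4183, 0.2358]
tool_rot: [0.707, 0.707, -0.0, 0.0]
force: [0.6, -0.3, 1.7]
opening: 0.0275
finger_force: 62.4
```

Request:
{"method": "move_arm", "body": {
  "increments": [
    {"tx": 0,"ty": 0,"tz": 0.15,"ax": 0,"ay": 0,"az": 0},
    {"tx": 0,"ty": 0,"tz": 0.25,"ax": 0,"ay": 0,"az": 0},
    {"tx": 0,"ty": 0,"tz": 0.25,"ax": 0,"ay": 0,"az": 0},
    {"tx": 0,"ty": 0,"tz": 0.25,"ax": 0,"ay": 0,"az": 0},
    {"tx": 0,"ty": 0,"tz": 0.25,"ax": 0,"ay": 0,"az": 0},
    {"tx": 0,"ty": 0,"tz": 0.25,"ax": 0,"ay": 0,"az": 0},
    {"tx": 0,"ty": 0,"tz": 0,"ax": 0,"ay": 0,"az": 0},
    {"tx": 0,"ty": 0,"tz": 0,"ax": 0,"ay": 0,"az": 0}
  ]
}}

```text
t: 3.92
eef_pos: [0.4893, -0.4183, 0.4051]
tool_rot: [0.707, 0.707, 0.0, 0.002]
force: [0.6, -0.6, -2.3]
opening: 0.027
finger_force: 62.3
```

Request:
{"method": "move_arm", "body": {
  "increments": [
    {"tx": 0.01,"ty": 0.25,"tz": 0,"ax": 0,"ay": 0,"az": 0},
    {"tx": 0.01,"ty": 0.25,"tz": 0,"ax": 0,"ay": 0,"az": 0},
    {"tx": 0.01,"ty": 0.25,"tz": 0,"ax": 0,"ay": 0,"az": 0},
    {"tx": 0.01,"ty": 0.25,"tz": 0,"ax": 0,"ay": 0,"az": 0},
    {"tx": 0.01,"ty": 0.25,"tz": 0,"ax": 0,"ay": 0,"az": 0},
    {"tx": 0.01,"ty": 0.25,"tz": 0,"ax": 0,"ay": 0,"az": 0},
    {"tx": 0.01,"ty": 0.25,"tz": 0,"ax": 0,"ay": 0,"az": 0},
    {"tx": 0.01,"ty": 0.25,"tz": 0,"ax": 0,"ay": 0,"az": 0},
    {"tx": 0.01,"ty": 0.25,"tz": 0,"ax": 0,"ay": 0,"az": 0},
    {"tx": 0.01,"ty": 0.25,"tz": 0,"ax": 0,"ay": 0,"az": 0}
  ]
}}

```text
t: 4.75
eef_pos: [0.5, -0.1164, 0.4013]
tool_rot: [0.707, 0.707, -0.001, -0.002]
force: [0.4, 0.6, -1.6]
opening: 0.0272
finger_force: 62.2
```

Request:
{"method": "move_arm", "body": {
  "increments": [
    {"tx": 0,"ty": 0.25,"tz": -0.05,"ax": 0.0006,"ay": -0.0086,"az": 0},
    {"tx": 0,"ty": 0.25,"tz": -0.05,"ax": 0.0006,"ay": -0.0086,"az": 0},
    {"tx": 0,"ty": 0.25,"tz": -0.1,"ax": 0.0006,"ay": -0.0086,"az": 0},
    {"tx": 0,"ty": 0.25,"tz": -0.1,"ax": 0.0006,"ay": -0.0086,"az": 0},
    {"tx": 0,"ty": 0.25,"tz": -0.1,"ax": 0.0007,"ay": -0.0084,"az": 0},
    {"tx": 0,"ty": 0.04,"tz": -0.1,"ax": 0,"ay": 0,"az": 0},
    {"tx": 0,"ty": 0,"tz": 0,"ax": 0,"ay": 0,"az": 0},
    {"tx": 0,"ty": 0,"tz": 0,"ax": 0,"ay": 0,"az": 0},
    {"tx": 0,"ty": 0,"tz": 0,"ax": 0,"ay": 0,"az": 0}
  ]
}}

```text
t: 5.5
eef_pos: [0.501, 0.0362, 0.3431]
tool_rot: [0.701, 0.701, 0.101, 0.088]
force: [1.3, 0.4, -1.0]
opening: 0.0273
finger_force: 62.1
```

```bash
python3 - <<'E'
from fit import *
from rig import *
import cv2
s=monitor.get_state();r=R.from_quat(s["tool_rot"]);z=r.as_matrix()[:,2]
print(s["t"],s["eef_pos"],z,s["force"],"foot",s["eef_pos"]+.2355*z)
ims=[]
for c,(x,y) in(("scene",(300,90)),("top",(250,120))):
    im=read_camera(c);ims.append(cv2.resize(im[y:y+120,x:x+80],(400,600),interpolation=cv2.INTER_CUBIC)[:,:,::-1])
    for t in("foot_face","presser_grip","mark"):
        print(c,t,[(d["xyz"],round(d["score"],2)) for d in spot_point(t,c)[:2]])
cv2.imwrite("pics/over.png",cv2.convertScaleAbs(np.hstack(ims),alpha=1.3))
E
```

```text
5.5 [0.50095035 0.03615374 0.34309503] [ 0.26420634  0.01881451 -0.96428265] [ 1.26098218  0.40759482 -0.96449079] foot [0.56317094 0.04058455 0.11600646]
scene foot_face [([0.5603, 0.0408, 0.1122], 0.62)]
scene presser_grip [([0.5445, 0.0428, 0.1948], 0.6)]
scene mark [([0.5775, 0.0407, 0.0645], 0.92)]
top foot_face []
top presser_grip [([0.6585, -0.3796, 0.0011], 0.39), ([0.58, -0.2554, 0.0537], 0.2)]
top mark [([0.5759, 0.0434, 0.0654], 0.97)]
```

View pics/over.png

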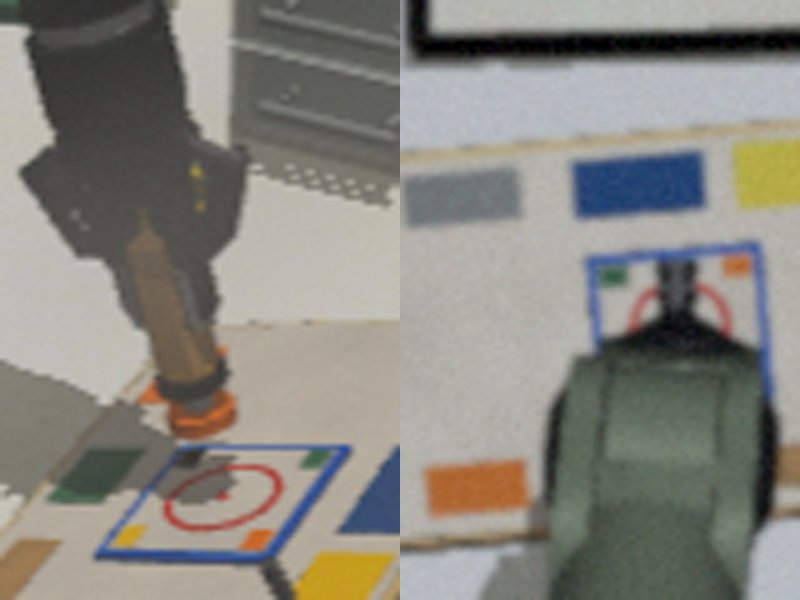

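The left half of the picture shows the presser leaning square to the slope, with its foot at about (200,415) px, above and in line with the red dot at (222,497). Next I lower it along the normal.

Request:
{"method": "move_arm", "body": {
  "increments": [
    {"tx": 0.0253,"ty": 0.002,"tz": -0.0924,"ax": 0,"ay": 0,"az": 0},
    {"tx": 0.0253,"ty": 0.002,"tz": -0.0924,"ax": 0,"ay": 0,"az": 0},
    {"tx": 0.0253,"ty": 0.002,"tz": -0.0924,"ax": 0,"ay": 0,"az": 0},
    {"tx": 0.0253,"ty": 0.002,"tz": -0.0924,"ax": 0,"ay": 0,"az": 0},
    {"tx": 0,"ty": 0,"tz": 0,"ax": 0,"ay": 0,"az": 0},
    {"tx": 0,"ty": 0,"tz": 0,"ax": 0,"ay": 0,"az": 0},
    {"tx": 0,"ty": 0,"tz": 0,"ax": 0,"ay": 0,"az": 0}
  ]
}}

```text
t: 6.48
eef_pos: [0.5132, 0.0376, 0.2996]
tool_rot: [0.701, 0.701, 0.102, 0.088]
force: [-0.5, 0.3, -1.6]
opening: 0.0271
finger_force: 62.1
```

```bash
cat > look.py <<'E'
from fit import *
from rig import *
import cv2,sys
F=[]
for i in range(6):
    im=read_camera("scene");s=monitor.get_state();F.append(s["force"])
z=R.from_quat(s["tool_rot"]).as_matrix()[:,2]
print(s["t"],s["eef_pos"],z,"Fn",(-np.array(F)@z).round(2),np.mean(F,0),"foot",s["eef_pos"]+.2355*z)
cv2.imwrite(sys.argv[1],cv2.convertScaleAbs(cv2.resize(im[130:220,300:390],(600,600),interpolation=cv2.INTER_CUBIC)[:,:,::-1],alpha=1.3))
E
python3 look.py pics/l1.png
```

```text
6.7833 [0.51319129 0.03762409 0.29962932] [ 0.26652816  0.01916074 -0.96363666] Fn [-1.57 -1.95 -1.55 -2.34 -1.62 -1.75] [ 0.14799604  0.06837946 -1.82126998] foot [0.57595867 0.04213645 0.07269289]
```

View pics/l1.png

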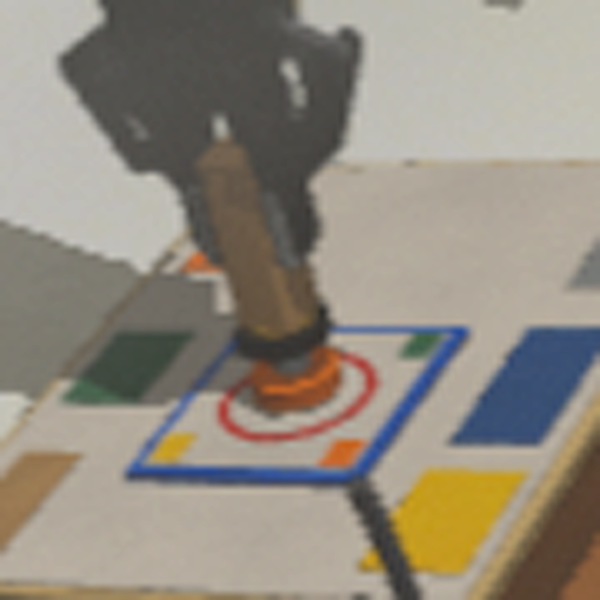

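The foot now hovers over the ring, at about (295,385) px inside the ring that spans (220–378, 350–440). The free-hanging baseline force Fn is about -1.8 N, so I press in small steps from here.

Request:
{"method": "move_arm", "body": {
  "increments": [
    {"tx": 0.0067,"ty": 0.0005,"tz": -0.0241,"ax": 0,"ay": 0,"az": 0},
    {"tx": 0.0067,"ty": 0.0005,"tz": -0.0241,"ax": 0,"ay": 0,"az": 0},
    {"tx": 0,"ty": 0,"tz": 0,"ax": 0,"ay": 0,"az": 0},
    {"tx": 0,"ty": 0,"tz": 0,"ax": 0,"ay": 0,"az": 0}
  ]
}}

```text
t: 7.12
eef_pos: [0.515, 0.0377, 0.2936]
tool_rot: [0.701, 0.701, 0.102, 0.088]
force: [-0.9, -0.8, 2.7]
opening: 0.0274
finger_force: 62.6
```

```bash
python3 look.py pics/l2.png
```

```text
7.4167 [0.51499354 0.03773419 0.29364529] [ 0.26659488  0.01919225 -0.96361757] Fn [2.35 1.6  3.22 2.6  2.01 2.33] [-0.20431995 -0.26116987  2.37907577] foot [0.57777664 0.04225397 0.06671335]
```

Request:
{"method": "move_arm", "body": {
  "increments": [
    {"tx": 0.0067,"ty": 0.0005,"tz": -0.0241,"ax": 0,"ay": 0,"az": 0},
    {"tx": 0,"ty": 0,"tz": 0,"ax": 0,"ay": 0,"az": 0},
    {"tx": 0,"ty": 0,"tz": 0,"ax": 0,"ay": 0,"az": 0},
    {"tx": 0,"ty": 0,"tz": 0,"ax": 0,"ay": 0,"az": 0}
  ]
}}

```text
t: 7.75
eef_pos: [0.5158, 0.0378, 0.2907]
tool_rot: [0.701, 0.701, 0.102, 0.088]
force: [-0.9, -0.2, 3.6]
opening: 0.0274
finger_force: 62.8
```

```bash
python3 look.py pics/l3.png
```

```text
8.05 [0.51576904 0.03777732 0.29070229] [ 0.26649525  0.01914334 -0.9636461 ] Fn [4.55 4.12 4.5  3.44 4.79 4.14] [ 0.25973281 -0.46845479  4.4788265 ] foot [0.57852867 0.04228557 0.06376363]
```

```bash
python3 - <<'E'
import cv2,numpy as np
from rig import *
cv2.imwrite("pics/cmp.png",np.hstack([cv2.resize(cv2.imread(f"pics/{n}.png")[280:480,180:400],(400,364)) for n in("l1","l3")]))
for t in("foot_face","mark","presser_grip"): print(t,[(d["xyz"],d["score"]) for d in spot_point(t,"scene")[:1]])
for t in("glue_jar_mid","marker_pot_mid"): print(t,[(d["xyz"],d["score"]) for d in spot_point(t,"scene")[:1]])
E
```

```text
foot_face [([0.5746, 0.0403, 0.068], 0.56)]
mark [([0.5769, 0.041, 0.0648], 0.83)]
presser_grip [([0.5562, 0.043, 0.1429], 0.62)]
glue_jar_mid [([0.4506, -0.2613, 0.039], 0.87)]
marker_pot_mid [([0.5805, -0.2512, 0.0604], 0.55)]
```

View pics/cmp.png

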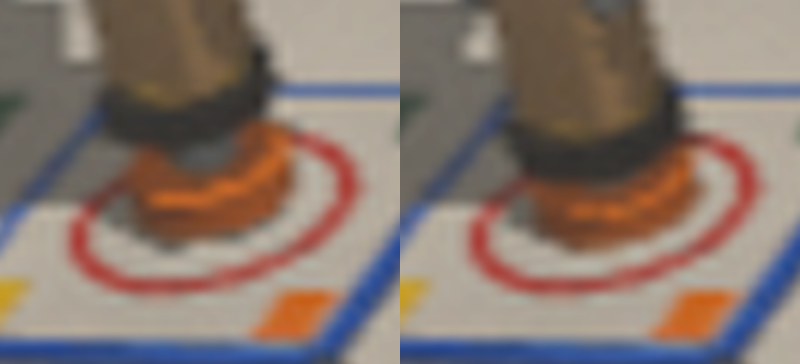

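The right half of the picture shows the foot centred in the ring, at about (215,206) px against the ring centre at (215,213). The gap under the collar has shrunk by about 6–7 mm. The force reading agrees at about 6 N, so I'm handing in.

```bash
python3 -c "
from rig import *
s=monitor.get_state();print(s['t'],s['force'],s['finger_force']);print(job_done())"
```

```text
8.3 [0.31843384 0.28123388 4.05318109] 62.91465997695923
the job is handed in; nothing more can be done
None
```

The job is handed in at 8.3 s with the presser still gripped and pressed inside the red ring, square to the slope: about 6 N on the card and the foot about 6–7 mm in, both estimated from the force readings and pictures. I did not see the judge's result.

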